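# Fill the stacking tube to its mark with spacers

### The arm

A 7-joint arm with a two-finger parallel gripper is mounted at the origin on a cart in front of the work surface, level with it; the furniture and walls round the work are solid. World frame = base frame: x ahead of the robot, y to its left, z up, the work surface at z = 0. Lengths are in m, angles in rad, forces in N, time in s.
With the tool pointing down it reaches from about 0.4 to 0.875 m from the base axis. Payload 19.3 kg.
Tool frame: the origin (TCP) lies midway between the tips of the shut fingers; the grasp point (between the pads) lies 19 mm behind it; z points along the fingers, y is the line along which they close (so a half turn about z gives the same grasp; the last joint's range is limited). The gripper opens to 85 mm and grips with 20 to 120 N. Pads are 22 mm wide; open, the fingers measure 114 mm over their backs; the gripper's body (76 mm by 85 mm) begins 54 mm behind the grasp point. The pads swing forward as they close: fully open they stand 13 mm farther back than shut.
Start: joints at [1.045, 0.521, -0.036, 1.599, 0.021, 1.021, -0.113], TCP at [0.275, -0.561, 0.231] pointing down, gripper open.
Joint ranges: [-2.91, 2.91], [-0.3, 2.13], [-1.5, 1.42], [0.17, 2.43], [-1.26, 4.41], [0.16, 1.93], [-2.52, 2.52]. Speed limits (rad/s): [1.89, 1.89, 2.39, 2.39, 3.01, 3.01, 3.01].

### API

Orientations are given as a 3x3 rotation matrix whose columns are the frame's x, y, z axes.
In Python, from workcell import robot gives the robot as it stands.
- The arm moves only by the tool arm_command, never from a script. Its argument "targets" is a list of rows, each an object of numbers: "dx", "dy", "dz": the shift along the tool's x, y, z in mm; "wx", "wy", "wz": the turn, a rotation vector about the tool's x, y, z in rad; "hand": the finger opening in mm, from 0 to 85.4. A call has 1 to 12 rows; each row is the pose to reach, as a shift and turn from the pose commanded when the call began, along the tool's axes at that moment; what a row does not reach only later rows make up. A row lasts 1/12 s, in which the tool goes at most 41.7 mm and 7.16 degrees, less where a joint would pass 70% of its speed; a pose out of reach is approached as far as the arm can. A call with a gripper value outside its range is refused whole. The fingers move at their own pace and stop on an object; "squeeze" is the grip in N (left out, the last holds). Time passes only in rows, so rows that repeat a pose let the fingers close. It gives the time, the measured TCP pose, the force, the opening and the grip force at its end, in the units of the state.
- robot.sense(): the state, without advancing time (a new reading comes with each control period).
- robot.snapshot(name): name is "side" or "top" or "wrist"; returns a dict with "pixels" (420x560x3 uint8, red, green, blue), "z_map" (420x560 float32, m along the optical axis (not along the pixel's ray), 0 where there is no reading), "mtx" (3x3 intrinsics, pixels), "distortion" ([k1, k2, p1, p2, k3] as OpenCV has them; the pictures are not rectified), "R" (3x3) and "t" (3): a world point X has camera coordinates R X + t; the wrist camera has in their place "mount" (4x4, takes a point from camera to tool coordinates, whose origin is the TCP and whose axes are the flange's). Camera axes: x right, y down, z forward; pixel columns grow to the right and rows downward; lengths in m; the calibration is good to about 2 mm. A picture is of the moment at which its call begins: read the wrist's pose just before it.
- robot.job_done(): hands the job in; it is judged then, once.
The state is a dict: "clock": time; "qpos": joint angles; "qd": joint speeds; "effort": joint torques, N m; "eef_pos": TCP position; "orientation": TCP orientation; "wrist_force": force on the tool from outside, world axes, zero at the start; "torque": the same for the moment, N m; "grip_width": finger opening in m; "finger_force": force on a finger pad.
Only numpy, scipy, OpenCV 4.12 (cv2) and the standard library are available. Lean on these libraries where they do the work, as an engineer would, in place of code of your own. Each camera call takes 0.05 s, during which the arm holds its last target. There are 200 camera calls.

### The job

Stack steel spacers in the slotted stacking tube, flat one on top of the other, until the top of the stack is level with the black line marked round the tube. Use the two thinner spacers, which together make exactly that height, and leave the thick one where it lies. Lower them in rather than dropping them down the tube.

Things in the scene. Friction and masses are not known exactly. Their poses are not given: they have to be found in the camera images.
- stacking_tube: Fixed aluminium tube. Dark round foot 116 mm across, 10 mm thick; its flat top is the tube's floor. Bore 56, wall 5, rim 64.5 mm above the bench. Two opposite slots, 38 mm wide, open at the top and down to the foot, let fingers go in with a spacer; they face the tube's +y and -y. Black line 50 mm above the bench (40 above the floor). Origin: on the axis at bench height; z up, y through the slots.
- spacer_1: Turned bright-steel spacer: a flat disc 44 mm across and 20 mm thick with a 16 mm blind bore in its top face, about 0.2 kg, lying flat loose on the bench. Origin: centre of its underside; z up along its axis. It can be gripped across its diameter from any side. The same as spacer_2; either may go in first.
- spacer_2: Turned bright-steel spacer: a flat disc 44 mm across and 20 mm thick with a 16 mm blind bore in its top face, about 0.2 kg, lying flat loose on the bench. Origin: centre of its underside; z up along its axis. It can be gripped across its diameter from any side. The same as spacer_1; either may go in first.
- thick_spacer: Turned bright-steel spacer that is not wanted: 44 mm across like the others but 34 mm thick, about 0.35 kg, lying flat loose on the bench. Origin: centre of its underside; z up along its axis.
Things that resemble listed ones, but are neither listed nor needed, are in the scene too. What is shaped like the spacer_2 but blue or orange is not meant. Of the things shaped like the stacking_tube, the aluminium one is meant.

How it is judged:
At the end, for the whole second after the job is handed in: One 20 mm spacer lies on the tube's floor and the other on it (undersides 10 and 30 mm above the bench, within 3 mm: top level with the mark), each within 12 mm of the tube's axis and 0.15 rad of flat, at rest; the thick spacer is within 30 mm of its start (horizontal distance between each of spacer_1, spacer_2 and stacking_tube below 0.012 m and angle between the z axis of each of spacer_1, spacer_2 and the z axis of stacking_tube, either way round below 0.15 rad and linear speed of each of spacer_1, spacer_2 below 0.03 m/s and ((z of spacer_1 in the frame of stacking_tube between 0.007 and 0.013 m and z of spacer_2 in the frame of stacking_tube between 0.027 and 0.033 m) or (z of spacer_2 in the frame of stacking_tube between 0.007 and 0.013 m and z of spacer_1 in the frame of stacking_tube between 0.027 and 0.033 m)) and distance of thick_spacer from where it was at the start of the episode below 0.03 m); the robot touches nothing.
It fails at once if a spacer is dropped down the tube (it falls faster than 0.8 m/s inside it, a free fall of over 3 cm) ((horizontal distance between spacer_1 and stacking_tube below 0.02 m and z of spacer_1 in the frame of stacking_tube below 0.06 m and linear speed of spacer_1 above 0.8 m/s) or (horizontal distance between spacer_2 and stacking_tube below 0.02 m and z of spacer_2 in the frame of stacking_tube below 0.06 m and linear speed of spacer_2 above 0.8 m/s)).
It also fails if it takes over 61 s, if anything falls off the work surface, if the arm or the gripper's body presses on something with over 40 N, if the wrist force passes 120 N, or if a joint passes its speed limit or range.

## Working session

There is one attempt and no reset: what is moved stays moved. The work goes in short steps, Python scripts to look and compute and a tool call to move; the robot and the scene stay as the last step left them, time stands still between calls to the robot, and variables do not carry over. Pictures are saved under pics/ and viewed, at most 10 in all, crops included, and the job is handed in when it is done.

Besides the shell and the picture viewer there is one more tool, called after "Emit:" in YAML: its name, and indented under it one key for each argument. arm_command: Moves the arm, as the interface text tells. Its arguments: {"type":"object","properties":{"targets":{"type":"array"},"squeeze":{"type":"number"}},"required":["targets"]}

```bash
mkdir -p pics
cat > h.py <<'E'
import numpy as np, cv2, pickle
from workcell import robot
def snap(n):
    st=robot.sense(); s=robot.snapshot(n)
    if n=="wrist":
        T=np.eye(4);T[:3,:3]=st["orientation"];T[:3,3]=st["eef_pos"]
        M=T@np.array(s["mount"]); s["R"]=M[:3,:3].T; s["t"]=-M[:3,:3].T@M[:3,3]
    return s
def save(s,f): cv2.imwrite("pics/"+f,s["pixels"][:,:,::-1])
def ray(s,u,v,z):
    p=cv2.undistortPoints(np.array([[[u,v]]],float),np.array(s["mtx"]),np.array(s["distortion"]))[0,0]
    R=np.array(s["R"]);C=-R.T@np.array(s["t"]);d=R.T@np.array([p[0],p[1],1]);return C+d*(z-C[2])/d[2]
def cloud(s):
    h,w=s["z_map"].shape;uv=np.stack(np.meshgrid(np.arange(w),np.arange(h)),-1).reshape(-1,1,2).astype(float)
    p=cv2.undistortPoints(uv,np.array(s["mtx"]),np.array(s["distortion"]))[:,0]
    z=s["z_map"].reshape(-1,1);X=(np.c_[p,np.ones(len(p))]*z-np.array(s["t"]))@np.array(s["R"])
    X[z[:,0]==0]=np.nan; return X.reshape(h,w,3)
E
python3 - <<'E'
from h import *
for n in("top","side"):
    s=snap(n);save(s,n+".png");pickle.dump(s,open(n+".pkl","wb"))
    print(n,-np.array(s["R"]).T@s["t"])
st=robot.sense();print(st["eef_pos"],st["orientation"],st["grip_width"],st["clock"])
E
```

```text
top [0.43700903 0.08691549 0.87087852]
side [ 0.56133286 -0.6417622   0.53925854]
[ 0.27495553 -0.56094574  0.23078599] [[ 8.97919665e-01  4.40159090e-01 -5.01040099e-04]
 [ 4.40159370e-01 -8.97919248e-01  8.68019063e-04]
 [-6.78270680e-05 -9.99948881e-04 -9.99999498e-01]] 0.08549172172909852 0.1
```

View pics/top.png

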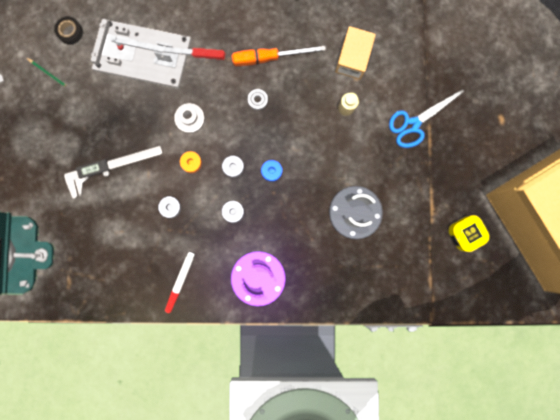

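View pics/side.png

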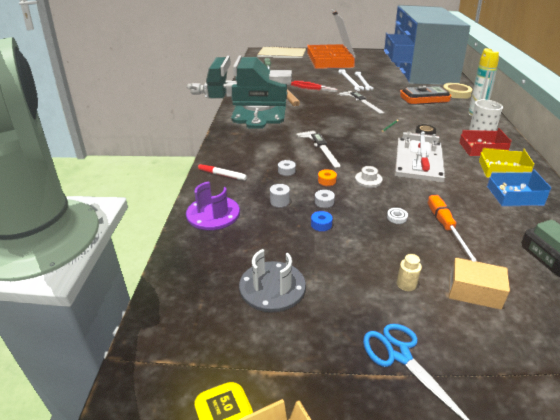

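The top view has three bright steel discs: A (170,207), B (233,166) and C (233,212). The look-alikes are the orange (190,161) and blue (272,170) discs, the bearing (258,99), the flanged bush (189,117) and the purple tube (258,278). The aluminium tube is at (356,212). In the side view, C at (279,195) looks tall, so it is probably the thick one. I'll check heights and take a close crop.

Run:
```python
from h import *
s=pickle.load(open("top.pkl","rb"));X=cloud(s)
for n,u,v in(("A",170,207),("B",233,166),("C",233,212),("bearing",258,99)):
    P=X[v-16:v+17,u-16:u+17].reshape(-1,3);P=P[P[:,2]>.012]
    h=np.median(P[:,2]);Q=P[abs(P[:,2]-h)<.005];c,r=cv2.minEnclosingCircle(Q[:,:2].astype(np.float32))
    print(n,"h",h.round(4),"c",np.round(c,4),"r",round(r,4),"mid",((Q.max(0)+Q.min(0))/2)[:2].round(4))
# tube: rim & foot, fused from both cameras
for n in("top","side"):
    s=pickle.load(open(n+".pkl","rb"));X=cloud(s).reshape(-1,3)
    g=ray(pickle.load(open("top.pkl","rb")),356,212,.03)
    X=X[np.hypot(*(X[:,:2]-g[:2]).T)<.085]
    R=X[(X[:,2]>.061)&(X[:,2]<.069)];F=X[(X[:,2]>.006)&(X[:,2]<.014)]
    for m,Q in(("rim",R),("foot",F)):
        if len(Q)>5: 
            A=np.c_[2*Q[:,:2],np.ones(len(Q))];sol=np.linalg.lstsq(A,(Q[:,:2]**2).sum(1),rcond=None)[0]
            print(n,m,len(Q),"fit",sol[:2].round(4),"enc",cv2.minEnclosingCircle(Q[:,:2].astype(np.float32)))
    # slot direction from rim: angular hist about enclosing/fit
    c=np.array(cv2.minEnclosingCircle(F[:,:2].astype(np.float32))[0])
    d=R[:,:2]-c;a=np.arctan2(d[:,1],d[:,0]);m=np.angle(np.exp(2j*a).mean())/2
    print("wall dir deg (tube x)",np.degrees(m), np.histogram(np.degrees(a),36,(-180,180))[0])
a=pickle.load(open("top.pkl","rb"))["pixels"][80:300,140:400];b=pickle.load(open("side.pkl","rb"))["pixels"][150:310,180:440]
cv2.imwrite("pics/crop.png",np.hstack([cv2.resize(a,(400,338)),cv2.resize(b,(400,338))])[:,:,::-1])
```

```text
A h 0.0206 c [0.5207 0.294 ] r 0.022 mid [0.5206 0.2941]
B h 0.0206 c [0.611  0.1581] r 0.022 mid [0.611  0.1583]
C h 0.0346 c [0.5106 0.156 ] r 0.0221 mid [0.5107 0.1559]
bearing h 0.0133 c [0.7651 0.106 ] r 0.0208 mid [0.7644 0.1056]
top rim 123 fit [ 0.5127 -0.1112] enc ((0.5129955410957336, -0.11191308498382568), 0.03337786719202995)
top foot 1840 fit [ 0.5122 -0.1106] enc ((0.5130608677864075, -0.11171096563339233), 0.05807485431432724)
wall dir deg (tube x) -10.467816792749904 [6 6 8 5 0 0 0 0 0 0 0 0 5 6 5 7 6 7 8 5 5 6 0 0 0 0 0 0 0 0 6 8 6 8 5 5]
side rim 155 fit [ 0.514  -0.1122] enc ((0.5137618184089661, -0.11166450381278992), 0.033534612506628036)
side foot 2082 fit [ 0.5151 -0.1144] enc ((0.5141403079032898, -0.11105073243379593), 0.05889400467276573)
wall dir deg (tube x) -13.191950625319192 [ 4  8  9  8  0  0  0  0  0  0  0  0 10 11 10  8  7  8  5  9  9  4  0  0
  0  0  0  0  0  0  7  8  7  8  9  6]
```

View pics/crop.png

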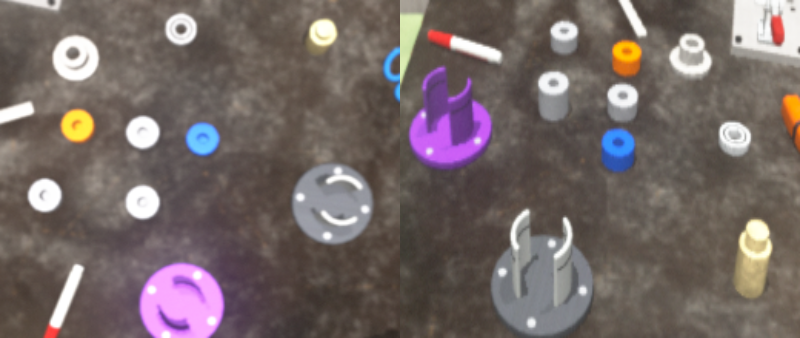

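The crop confirms it. A (45,195) and B (143,131) are the thin bright-steel discs, h about 20 mm. C (143,203) is the thick one, h about 34 mm. The aluminium tube is grey-footed at (333,203), with slots along about 78.5°. I'll take A first, then B.

```bash
cat >> h.py <<'E'
from scipy.spatial.transform import Rotation as Ro
def go(p,ydeg=78.5):
    st=robot.sense();R=np.array(st["orientation"]);a=np.radians(ydeg)
    y=np.array([np.cos(a),np.sin(a),0]);z=np.array([0,0,-1.]);G=np.c_[np.cross(y,z),y,z]
    print("d mm",(R.T@(np.array(p)-st["eef_pos"])*1000).round(1),"w",Ro.from_matrix(R.T@G).as_rotvec().round(4),"t",st["clock"])
TUBE=[.5133,-.1117];A=[.5207,.294];B=[.611,.1582]
E
python3 -c "
from h import *
go(TUBE+[.2])"
```

```text
d mm [ 411.8 -298.4   31.1] w [-5.0000e-04 -1.2000e-03 -2.4851e+00] t 0.1
```

Emit:
arm_command:
  targets:
    - {"dx": 412,"dy": -298,"dz": 31,"wz": -2.485,"hand": 85}
    - {"dx": 412,"dy": -298,"dz": 31,"wz": -2.485}
    - {"dx": 412,"dy": -298,"dz": 31,"wz": -2.485}
    - {"dx": 412,"dy": -298,"dz": 31,"wz": -2.485}
    - {"dx": 412,"dy": -298,"dz": 31,"wz": -2.485}
    - {"dx": 412,"dy": -298,"dz": 31,"wz": -2.485}
    - {"dx": 412,"dy": -298,"dz": 31,"wz": -2.485}
    - {"dx": 412,"dy": -298,"dz": 31,"wz": -2.485}
    - {"dx": 412,"dy": -298,"dz": 31,"wz": -2.485}
    - {"dx": 412,"dy": -298,"dz": 31,"wz": -2.485}
    - {"dx": 412,"dy": -298,"dz": 31,"wz": -2.485}
    - {"dx": 412,"dy": -298,"dz": 31,"wz": -2.485}
  squeeze: 60

```text
schema error: expected keys dx, dy, dz, wx, wy, wz, hand
```

```bash
python3 -c "
from h import *
go(TUBE+[.2]);go(A+[.12]);s=robot.sense();print(s['qpos'],s['eef_pos'])"
```

```text
d mm [ 411.8 -298.4   31.1] w [-5.0000e-04 -1.2000e-03 -2.4851e+00] t 0.1
d mm [ 597.  -659.4  111.4] w [-5.0000e-04 -1.2000e-03 -2.4851e+00] t 0.1
[ 1.04478136  0.52195888 -0.03630537  1.59993634  0.02118558  1.02108409
 -0.11280093] [ 0.27495553 -0.56094574  0.23078599]
```

All keys are needed in each row.

Emit:
arm_command:
  targets:
    - {"dx": 412,"dy": -298,"dz": 31,"wx": 0,"wy": 0,"wz": -2.485,"hand": 85}
    - {"dx": 412,"dy": -298,"dz": 31,"wx": 0,"wy": 0,"wz": -2.485,"hand": 85}
    - {"dx": 412,"dy": -298,"dz": 31,"wx": 0,"wy": 0,"wz": -2.485,"hand": 85}
    - {"dx": 412,"dy": -298,"dz": 31,"wx": 0,"wy": 0,"wz": -2.485,"hand": 85}
    - {"dx": 412,"dy": -298,"dz": 31,"wx": 0,"wy": 0,"wz": -2.485,"hand": 85}
    - {"dx": 412,"dy": -298,"dz": 31,"wx": 0,"wy": 0,"wz": -2.485,"hand": 85}
    - {"dx": 412,"dy": -298,"dz": 31,"wx": 0,"wy": 0,"wz": -2.485,"hand": 85}
    - {"dx": 412,"dy": -298,"dz": 31,"wx": 0,"wy": 0,"wz": -2.485,"hand": 85}
    - {"dx": 412,"dy": -298,"dz": 31,"wx": 0,"wy": 0,"wz": -2.485,"hand": 85}
    - {"dx": 412,"dy": -298,"dz": 31,"wx": 0,"wy": 0,"wz": -2.485,"hand": 85}
    - {"dx": 412,"dy": -298,"dz": 31,"wx": 0,"wy": 0,"wz": -2.485,"hand": 85}
    - {"dx": 412,"dy": -298,"dz": 31,"wx": 0,"wy": 0,"wz": -2.485,"hand": 85}
  squeeze: 60

```text
clock: 1.1
eef_pos: [0.5099, -0.1187, 0.2008]
orientation: [[-0.381, 0.925, 0.0], [0.925, 0.381, -0.0], [-0.0, -0.0, -1.0]]
wrist_force: [0.1, -0.1, -0.1]
grip_width: 0.0846
finger_force: 0.0
```

```bash
python3 -c "
from h import *
go(TUBE+[.2]);go(A+[.12]);s=robot.sense();print(s['qpos'],s['eef_pos'])"
```

```text
d mm [5.2 5.8 0.8] w [-1.000e-04  1.000e-04 -9.793e-01] t 1.1
d mm [377.5 167.2  80.7] w [-1.000e-04  1.000e-04 -9.793e-01] t 1.1
[ 0.50053659  0.43700711 -0.50774147  1.87895631  0.26752757  0.89283568
  0.25416515] [ 0.50990781 -0.11873896  0.20078195]
```

Emit:
arm_command:
  targets:
    - {"dx": 5,"dy": 6,"dz": 1,"wx": 0,"wy": 0,"wz": -0.979,"hand": 85}
    - {"dx": 5,"dy": 6,"dz": 1,"wx": 0,"wy": 0,"wz": -0.979,"hand": 85}
    - {"dx": 5,"dy": 6,"dz": 1,"wx": 0,"wy": 0,"wz": -0.979,"hand": 85}
    - {"dx": 5,"dy": 6,"dz": 1,"wx": 0,"wy": 0,"wz": -0.979,"hand": 85}
    - {"dx": 5,"dy": 6,"dz": 1,"wx": 0,"wy": 0,"wz": -0.979,"hand": 85}
    - {"dx": 5,"dy": 6,"dz": 1,"wx": 0,"wy": 0,"wz": -0.979,"hand": 85}
    - {"dx": 5,"dy": 6,"dz": 1,"wx": 0,"wy": 0,"wz": -0.979,"hand": 85}
    - {"dx": 5,"dy": 6,"dz": 1,"wx": 0,"wy": 0,"wz": -0.979,"hand": 85}
    - {"dx": 5,"dy": 6,"dz": 1,"wx": 0,"wy": 0,"wz": -0.979,"hand": 85}
    - {"dx": 5,"dy": 6,"dz": 1,"wx": 0,"wy": 0,"wz": -0.979,"hand": 85}

```text
clock: 1.93
eef_pos: [0.5129, -0.1139, 0.1996]
orientation: [[-0.978, 0.209, -0.001], [0.209, 0.978, 0.0], [0.001, 0.0, -1.0]]
wrist_force: [-0.3, -0.5, 0.6]
grip_width: 0.0849
finger_force: 0.0
```

Run:
```python
from h import *
s=snap("wrist");save(s,"w1.png");X=cloud(s).reshape(-1,3)
X=X[np.hypot(*(X[:,:2]-TUBE).T)<.07];R=X[(X[:,2]>.060)&(X[:,2]<.069)]
c=np.array(cv2.minEnclosingCircle(R[:,:2].astype(np.float32))[0]);print(c,len(R))
Q=R[:,:2];print(np.linalg.lstsq(np.c_[2*Q,np.ones(len(Q))],(Q**2).sum(1),rcond=None)[0])
d=Q-c;a=np.degrees(np.arctan2(d[:,1],d[:,0]));print("slot dir",90+np.degrees(np.angle(np.exp(2j*np.radians(a)).mean()))/2)
h=np.histogram(a,72,(-180,180))[0];print(h)
go(A+[.11]);print(robot.sense()['qpos'])
```

```text
[ 0.5152632  -0.11178653] 589
[ 0.51463393 -0.11143895 -0.27634713]
slot dir 80.13432418093217
[17 14 18 15 16 16 15  8  0  0  0  0  0  0  0  0  0  0  0  0  0  0  0  0
 13 15 13 14 15 14 14 14 14 14 16 15 15 14 14 14 13 14 16 14  1  0  0  0
  0  0  0  0  0  0  0  0  0  0  0  0 12 15 15 15 15 16 16 17 17 15 14 17]
d mm [ 78.  400.4  89.8] w [ 0.0001 -0.0003 -0.0105] t 1.9833
[ 0.65371475  0.48967928 -0.73844887  1.86688055  0.40275193  0.93973312
  1.09024541]
```

View pics/w1.png

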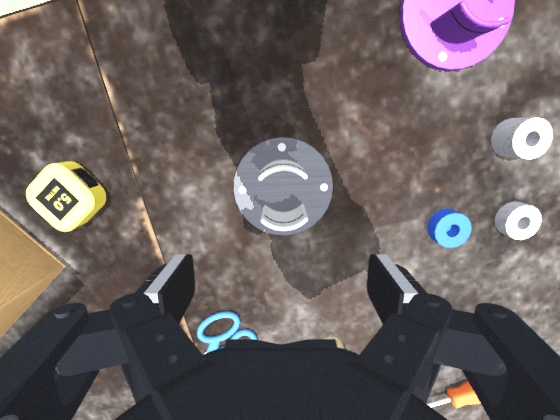

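The tube is at (283,187) in the wrist view, its slots in line with the fingers. I'll use (0.514,-0.1117) and 80°. Now to above A.

Emit:
arm_command:
  targets:
    - {"dx": 78,"dy": 400,"dz": 90,"wx": 0,"wy": 0,"wz": -0.037,"hand": 85}
    - {"dx": 78,"dy": 400,"dz": 90,"wx": 0,"wy": 0,"wz": -0.037,"hand": 85}
    - {"dx": 78,"dy": 400,"dz": 90,"wx": 0,"wy": 0,"wz": -0.037,"hand": 85}
    - {"dx": 78,"dy": 400,"dz": 90,"wx": 0,"wy": 0,"wz": -0.037,"hand": 85}
    - {"dx": 78,"dy": 400,"dz": 90,"wx": 0,"wy": 0,"wz": -0.037,"hand": 85}
    - {"dx": 78,"dy": 400,"dz": 90,"wx": 0,"wy": 0,"wz": -0.037,"hand": 85}
    - {"dx": 78,"dy": 400,"dz": 90,"wx": 0,"wy": 0,"wz": -0.037,"hand": 85}
    - {"dx": 78,"dy": 400,"dz": 90,"wx": 0,"wy": 0,"wz": -0.037,"hand": 85}
    - {"dx": 78,"dy": 400,"dz": 90,"wx": 0,"wy": 0,"wz": -0.037,"hand": 85}
    - {"dx": 78,"dy": 400,"dz": 90,"wx": 0,"wy": 0,"wz": -0.037,"hand": 85}
    - {"dx": 78,"dy": 400,"dz": 90,"wx": 0,"wy": 0,"wz": -0.037,"hand": 85}
    - {"dx": 78,"dy": 400,"dz": 90,"wx": 0,"wy": 0,"wz": -0.037,"hand": 85}

```text
clock: 2.98
eef_pos: [0.5176, 0.2967, 0.1092]
orientation: [[-0.986, 0.168, -0.001], [0.168, 0.986, 0.0], [0.001, 0.0, -1.0]]
wrist_force: [-0.3, -0.9, -0.1]
grip_width: 0.085
finger_force: 0.0
```

```bash
sed -i 's/ydeg=78.5/ydeg=80/;s/TUBE=\[.*\];A/TUBE=[.514,-.1117];A/' h.py
cat >> h.py <<'E'
def disc(g):
    s=snap("wrist");X=cloud(s).reshape(-1,3);X=X[np.hypot(*(X[:,:2]-g).T)<.035];P=X[X[:,2]>.012];h=np.median(P[:,2])
    print("disc",cv2.minEnclosingCircle(P[abs(P[:,2]-h)<.004][:,:2].astype(np.float32)),h);return s
E
python3 - <<'E'
from h import *
disc(A);go(A+[.0]);print(robot.sense()['qpos'])
E
```

```text
disc ((0.510001540184021, 0.2962508797645569), 0.032850924879312515) 0.20131569808984082
d mm [ -2.5  -0.  109.4] w [-0.0007 -0.0006  0.004 ] t 3.0333
[-0.16296861  0.71135723 -0.67181635  1.75251718  0.55644205  0.87780973
  0.31654075]
```

Emit:
arm_command:
  targets:
    - {"dx": -2.5,"dy": 0,"dz": 35,"wx": 0,"wy": 0,"wz": 0,"hand": 85}
    - {"dx": -2.5,"dy": 0,"dz": 65,"wx": 0,"wy": 0,"wz": 0,"hand": 85}
    - {"dx": -2.5,"dy": 0,"dz": 85,"wx": 0,"wy": 0,"wz": 0,"hand": 85}
    - {"dx": -2.5,"dy": 0,"dz": 95,"wx": 0,"wy": 0,"wz": 0,"hand": 85}
    - {"dx": -2.5,"dy": 0,"dz": 102,"wx": 0,"wy": 0,"wz": 0,"hand": 85}
    - {"dx": -2.5,"dy": 0,"dz": 107,"wx": 0,"wy": 0,"wz": 0,"hand": 85}
    - {"dx": -2.5,"dy": 0,"dz": 107,"wx": 0,"wy": 0,"wz": 0,"hand": 85}

```text
clock: 3.62
eef_pos: [0.5217, 0.293, 0.003]
orientation: [[-0.985, 0.17, 0.0], [0.17, 0.985, 0.0], [-0.0, 0.0, -1.0]]
wrist_force: [-0.9, -0.3, 0.7]
grip_width: 0.085
finger_force: 0.0
```

Run:
```python
from h import *
s=snap("wrist");save(s,"w2.png");go(A+[.0]);st=robot.sense();print(st['eef_pos'],st['wrist_force'],st['grip_width'])
```

```text
d mm [1.3 0.5 3.6] w [0.0004 0.0007 0.0039] t 3.6667
[0.52184916 0.29329405 0.00357179] [-0.55755665 -0.54620952  0.4490772 ] 0.08500466803075574
```

View pics/w2.png

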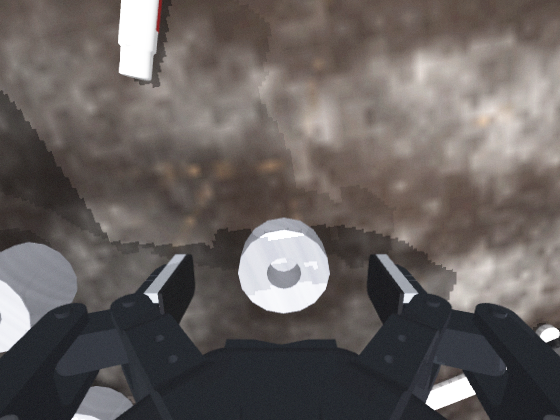

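The disc sits at (285,272), centred between the pads at (175,280) and (395,280). Now I'll close on it.

Emit:
arm_command:
  targets:
    - {"dx": 1,"dy": 0.5,"dz": 3,"wx": 0,"wy": 0,"wz": 0,"hand": 30}
    - {"dx": 1,"dy": 0.5,"dz": 3,"wx": 0,"wy": 0,"wz": 0,"hand": 30}
    - {"dx": 1,"dy": 0.5,"dz": 3,"wx": 0,"wy": 0,"wz": 0,"hand": 30}
    - {"dx": 1,"dy": 0.5,"dz": 3,"wx": 0,"wy": 0,"wz": 0,"hand": 30}
    - {"dx": 1,"dy": 0.5,"dz": 3,"wx": 0,"wy": 0,"wz": 0,"hand": 30}
    - {"dx": 1,"dy": 0.5,"dz": 3,"wx": 0,"wy": 0,"wz": 0,"hand": 30}
    - {"dx": 1,"dy": 0.5,"dz": 3,"wx": 0,"wy": 0,"wz": 0,"hand": 30}
    - {"dx": 1,"dy": 0.5,"dz": 3,"wx": 0,"wy": 0,"wz": 0,"hand": 30}
    - {"dx": 1,"dy": 0.5,"dz": 3,"wx": 0,"wy": 0,"wz": 0,"hand": 30}
  squeeze: 60

```text
clock: 4.42
eef_pos: [0.5207, 0.2942, 0.0007]
orientation: [[-0.986, 0.169, 0.001], [0.169, 0.986, 0.0], [-0.001, 0.0, -1.0]]
wrist_force: [-3.0, -2.4, 11.1]
grip_width: 0.0421
finger_force: 59.5
```

Emit:
arm_command:
  targets:
    - {"dx": 0,"dy": 0,"dz": -10,"wx": 0,"wy": 0,"wz": 0,"hand": 30}
    - {"dx": 0,"dy": 0,"dz": -35,"wx": 0,"wy": 0,"wz": 0,"hand": 30}
    - {"dx": 0,"dy": 0,"dz": -70,"wx": 0,"wy": 0,"wz": 0,"hand": 30}
    - {"dx": 0,"dy": 0,"dz": -110,"wx": 0,"wy": 0,"wz": 0,"hand": 30}
    - {"dx": 0,"dy": 0,"dz": -145,"wx": 0,"wy": 0,"wz": 0,"hand": 30}
    - {"dx": 0,"dy": 0,"dz": -145,"wx": 0,"wy": 0,"wz": 0,"hand": 30}
  squeeze: 80

```text
clock: 4.92
eef_pos: [0.5224, 0.2959, 0.152]
orientation: [[-0.986, 0.169, 0.007], [0.169, 0.986, 0.004], [-0.006, 0.005, -1.0]]
wrist_force: [0.3, 0.4, -1.8]
grip_width: 0.0418
finger_force: 81.6
```

Run:
```python
from h import *
go(TUBE+[.14]);s=snap("wrist");save(s,"w3.png");st=robot.sense();print(st['eef_pos'],st['wrist_force'],st['grip_width'])
```

```text
d mm [ -60.5 -403.2   10.2] w [0.0054 0.0062 0.0047] t 4.9167
[0.52180316 0.29490764 0.14890613] [ 0.69608252  0.14556756 -2.32810979] 0.04178921976969207
```

View pics/w3.png

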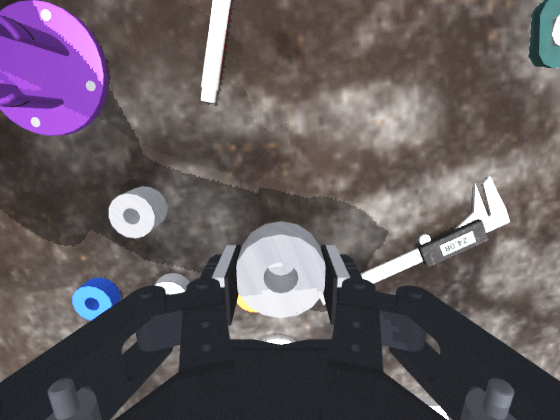

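The spacer is held flat between the pads at (281,270). I'll carry it over the tube.

Emit:
arm_command:
  targets:
    - {"dx": -60,"dy": -402,"dz": 5,"wx": 0,"wy": 0,"wz": 0.004,"hand": 30}
    - {"dx": -60,"dy": -402,"dz": 5,"wx": 0,"wy": 0,"wz": 0.004,"hand": 30}
    - {"dx": -60,"dy": -402,"dz": 5,"wx": 0,"wy": 0,"wz": 0.004,"hand": 30}
    - {"dx": -60,"dy": -402,"dz": 5,"wx": 0,"wy": 0,"wz": 0.004,"hand": 30}
    - {"dx": -60,"dy": -402,"dz": 5,"wx": 0,"wy": 0,"wz": 0.004,"hand": 30}
    - {"dx": -60,"dy": -402,"dz": 5,"wx": 0,"wy": 0,"wz": 0.004,"hand": 30}
    - {"dx": -60,"dy": -402,"dz": 5,"wx": 0,"wy": 0,"wz": 0.004,"hand": 30}
    - {"dx": -60,"dy": -402,"dz": 5,"wx": 0,"wy": 0,"wz": 0.004,"hand": 30}
    - {"dx": -60,"dy": -402,"dz": 5,"wx": 0,"wy": 0,"wz": 0.004,"hand": 30}
    - {"dx": -60,"dy": -402,"dz": 5,"wx": 0,"wy": 0,"wz": 0.004,"hand": 30}
    - {"dx": -60,"dy": -402,"dz": 5,"wx": 0,"wy": 0,"wz": 0.004,"hand": 30}
    - {"dx": -60,"dy": -402,"dz": 5,"wx": 0,"wy": 0,"wz": 0.004,"hand": 30}

```text
clock: 5.97
eef_pos: [0.5108, -0.1143, 0.1392]
orientation: [[-0.984, 0.176, -0.001], [0.176, 0.984, 0.0], [0.001, -0.0, -1.0]]
wrist_force: [-0.0, 1.2, -1.0]
grip_width: 0.0412
finger_force: 81.8
```

Run:
```python
from h import *
snap("top");go(TUBE+[.012]);st=robot.sense();print(st['eef_pos'],st['wrist_force'],st['grip_width'])
```

```text
d mm [ -2.8   1.3 127.5] w [ 0.0004 -0.001  -0.0005] t 6.0167
[ 0.51117626 -0.11255989  0.1394721 ] [ 0.35834229  0.95959722 -1.45032554] 0.041435542235913315
```

Emit:
arm_command:
  targets:
    - {"dx": -2.5,"dy": 1,"dz": 30,"wx": 0,"wy": 0,"wz": 0,"hand": 30}
    - {"dx": -2.5,"dy": 1,"dz": 55,"wx": 0,"wy": 0,"wz": 0,"hand": 30}
    - {"dx": -2.5,"dy": 1,"dz": 65,"wx": 0,"wy": 0,"wz": 0,"hand": 30}
    - {"dx": -2.5,"dy": 1,"dz": 65,"wx": 0,"wy": 0,"wz": 0,"hand": 30}
    - {"dx": -2.5,"dy": 1,"dz": 65,"wx": 0,"wy": 0,"wz": 0,"hand": 30}
    - {"dx": -2.5,"dy": 1,"dz": 65,"wx": 0,"wy": 0,"wz": 0,"hand": 30}

```text
clock: 6.52
eef_pos: [0.515, -0.1112, 0.076]
orientation: [[-0.985, 0.172, 0.001], [0.172, 0.985, -0.0], [-0.001, 0.0, -1.0]]
wrist_force: [0.6, -0.8, -2.0]
grip_width: 0.0414
finger_force: 81.9
```

Run:
```python
from h import *
go(TUBE+[.012]);s=snap("wrist");save(s,"w4.png");st=robot.sense();print(st['eef_pos'],st['wrist_force'],st['grip_width'])
```

```text
d mm [ 1.  -0.7 64. ] w [0.0001 0.0012 0.0016] t 6.5167
[ 0.51502707 -0.11150999  0.07610323] [-0.12958554  0.80756142 -2.02100456] 0.041295160775822175
```

View pics/w4.png

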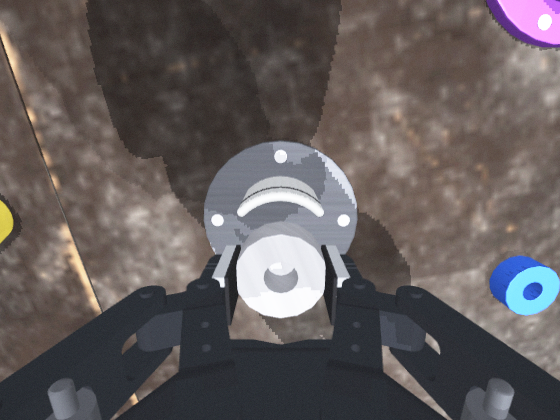

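The spacer at (281,272) lines up with the tube foot, whose centre column is about 281. Lowering.

Emit:
arm_command:
  targets:
    - {"dx": 1,"dy": -0.5,"dz": 10,"wx": 0,"wy": 0,"wz": 0,"hand": 30}
    - {"dx": 1,"dy": -0.5,"dz": 20,"wx": 0,"wy": 0,"wz": 0,"hand": 30}
    - {"dx": 1,"dy": -0.5,"dz": 30,"wx": 0,"wy": 0,"wz": 0,"hand": 30}
    - {"dx": 1,"dy": -0.5,"dz": 40,"wx": 0,"wy": 0,"wz": 0,"hand": 30}
    - {"dx": 1,"dy": -0.5,"dz": 48,"wx": 0,"wy": 0,"wz": 0,"hand": 30}
    - {"dx": 1,"dy": -0.5,"dz": 54,"wx": 0,"wy": 0,"wz": 0,"hand": 30}
    - {"dx": 1,"dy": -0.5,"dz": 59,"wx": 0,"wy": 0,"wz": 0,"hand": 30}
    - {"dx": 1,"dy": -0.5,"dz": 62,"wx": 0,"wy": 0,"wz": 0,"hand": 30}
    - {"dx": 1,"dy": -0.5,"dz": 63,"wx": 0,"wy": 0,"wz": 0,"hand": 30}
    - {"dx": 1,"dy": -0.5,"dz": 64,"wx": 0,"wy": 0,"wz": 0,"hand": 30}
    - {"dx": 1,"dy": -0.5,"dz": 64,"wx": 0,"wy": 0,"wz": 0,"hand": 30}

```text
clock: 7.48
eef_pos: [0.5134, -0.1121, 0.011]
orientation: [[-0.985, 0.173, 0.0], [0.173, 0.985, -0.0], [-0.0, -0.0, -1.0]]
wrist_force: [-0.6, -0.3, -2.6]
grip_width: 0.0414
finger_force: 82.3
```

Emit:
arm_command:
  targets:
    - {"dx": 0,"dy": 0,"dz": 0.5,"wx": 0,"wy": 0,"wz": 0,"hand": 30}
    - {"dx": 0,"dy": 0,"dz": 1,"wx": 0,"wy": 0,"wz": 0,"hand": 30}
    - {"dx": 0,"dy": 0,"dz": 1,"wx": 0,"wy": 0,"wz": 0,"hand": 60}
    - {"dx": 0,"dy": 0,"dz": 1,"wx": 0,"wy": 0,"wz": 0,"hand": 60}
    - {"dx": 0,"dy": 0,"dz": 1,"wx": 0,"wy": 0,"wz": 0,"hand": 60}
    - {"dx": 0,"dy": 0,"dz": 1,"wx": 0,"wy": 0,"wz": 0,"hand": 60}
    - {"dx": 0,"dy": 0,"dz": 1,"wx": 0,"wy": 0,"wz": 0,"hand": 60}

```text
clock: 8.07
eef_pos: [0.5133, -0.1121, 0.0099]
orientation: [[-0.985, 0.173, 0.0], [0.173, 0.985, 0.0], [-0.0, 0.0, -1.0]]
wrist_force: [-0.3, -0.8, 0.5]
grip_width: 0.0603
finger_force: 0.0
```

Emit:
arm_command:
  targets:
    - {"dx": 0,"dy": 0,"dz": -10,"wx": 0,"wy": 0,"wz": 0,"hand": 60}
    - {"dx": 0,"dy": 0,"dz": -30,"wx": 0,"wy": 0,"wz": 0,"hand": 60}
    - {"dx": 0,"dy": 0,"dz": -60,"wx": 0,"wy": 0,"wz": 0,"hand": 60}
    - {"dx": 0,"dy": 0,"dz": -100,"wx": 0,"wy": 0,"wz": 0,"hand": 60}
    - {"dx": 0,"dy": 0,"dz": -130,"wx": 0,"wy": 0,"wz": 0,"hand": 60}
    - {"dx": 0,"dy": 0,"dz": -130,"wx": 0,"wy": 0,"wz": 0,"hand": 75}

```text
clock: 8.57
eef_pos: [0.5155, -0.1121, 0.1457]
orientation: [[-0.985, 0.173, 0.007], [0.173, 0.985, -0.002], [-0.007, -0.0, -1.0]]
wrist_force: [1.1, -0.1, 0.5]
grip_width: 0.0708
finger_force: 0.0
```

Run:
```python
from h import *
go(B+[.12]);st=robot.sense();print(st['eef_pos'],st['wrist_force'],st['grip_width'])
s=snap("wrist");X=cloud(s).reshape(-1,3);X=X[np.hypot(*(X[:,:2]-TUBE).T)<.024];P=X[(X[:,2]>.012)&(X[:,2]<.1)]
print(len(P),np.percentile(P[:,2],[5,25,50,75,95]))
```

```text
d mm [-47.1 282.7  26. ] w [-0.0003  0.0069  0.0008] t 8.5667
[ 0.51552433 -0.11207708  0.14573551] [ 1.12150598 -0.09171381  0.45992329] 0.0707564374431527
1782 [0.01336059 0.03012078 0.03077166 0.03129424 0.03200438]
```

The first spacer is seated, its top at about 30 mm. Now for B.

Emit:
arm_command:
  targets:
    - {"dx": -48,"dy": 283,"dz": 22,"wx": 0,"wy": 0,"wz": 0,"hand": 72}
    - {"dx": -48,"dy": 283,"dz": 22,"wx": 0,"wy": 0,"wz": 0,"hand": 72}
    - {"dx": -48,"dy": 283,"dz": 22,"wx": 0,"wy": 0,"wz": 0,"hand": 72}
    - {"dx": -48,"dy": 283,"dz": 22,"wx": 0,"wy": 0,"wz": 0,"hand": 72}
    - {"dx": -48,"dy": 283,"dz": 22,"wx": 0,"wy": 0,"wz": 0,"hand": 72}
    - {"dx": -48,"dy": 283,"dz": 22,"wx": 0,"wy": 0,"wz": 0,"hand": 72}
    - {"dx": -48,"dy": 283,"dz": 22,"wx": 0,"wy": 0,"wz": 0,"hand": 72}
    - {"dx": -48,"dy": 283,"dz": 22,"wx": 0,"wy": 0,"wz": 0,"hand": 72}
    - {"dx": -48,"dy": 283,"dz": 22,"wx": 0,"wy": 0,"wz": 0,"hand": 72}
    - {"dx": -48,"dy": 283,"dz": 22,"wx": 0,"wy": 0,"wz": 0,"hand": 72}

```text
clock: 9.45
eef_pos: [0.6089, 0.1581, 0.1173]
orientation: [[-0.985, 0.172, -0.001], [0.172, 0.985, -0.001], [0.001, -0.001, -1.0]]
wrist_force: [-0.4, -0.7, 0.5]
grip_width: 0.0719
finger_force: 0.0
```

Run:
```python
from h import *
snap("top");go(B+[.001]);st=robot.sense();print(st['eef_pos'],st['grip_width'])
```

```text
d mm [ -1.7   1.4 116.5] w [-0.001  -0.0007 -0.    ] t 9.5
[0.60915339 0.15724695 0.11749095] 0.07192201028242196
```

Emit:
arm_command:
  targets:
    - {"dx": -1.5,"dy": 1,"dz": 35,"wx": 0,"wy": 0,"wz": 0,"hand": 72}
    - {"dx": -1.5,"dy": 1,"dz": 65,"wx": 0,"wy": 0,"wz": 0,"hand": 72}
    - {"dx": -1.5,"dy": 1,"dz": 90,"wx": 0,"wy": 0,"wz": 0,"hand": 72}
    - {"dx": -1.5,"dy": 1,"dz": 103,"wx": 0,"wy": 0,"wz": 0,"hand": 72}
    - {"dx": -1.5,"dy": 1,"dz": 110,"wx": 0,"wy": 0,"wz": 0,"hand": 72}
    - {"dx": -1.5,"dy": 1,"dz": 114,"wx": 0,"wy": 0,"wz": 0,"hand": 72}
    - {"dx": -1.5,"dy": 1,"dz": 114,"wx": 0,"wy": 0,"wz": 0,"hand": 72}

```text
clock: 10.08
eef_pos: [0.6114, 0.1588, 0.0042]
orientation: [[-0.985, 0.173, 0.0], [0.173, 0.985, 0.0], [-0.0, 0.0, -1.0]]
wrist_force: [-0.5, 0.7, 0.4]
grip_width: 0.072
finger_force: 0.0
```

Run:
```python
from h import *
s=snap("wrist");save(s,"w5.png");go(B+[.001]);st=robot.sense();print(st['eef_pos'],st['wrist_force'],st['grip_width'])
```

```text
d mm [ 0.5 -0.9  3.8] w [0.0005 0.001  0.0003] t 10.1333
[0.61166758 0.15899335 0.00484274] [-0.81767414  0.80799405  0.38391289] 0.07160533685997765
```

View pics/w5.png

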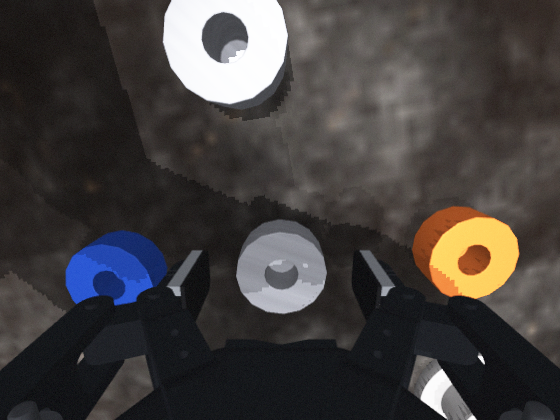

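B sits centred between the pads at (281,272), with blue (115,270) and orange (466,255) clear outside the fingers. Closing on B.

Emit:
arm_command:
  targets:
    - {"dx": 0.5,"dy": -0.5,"dz": 3,"wx": 0,"wy": 0,"wz": 0,"hand": 30}
    - {"dx": 0.5,"dy": -0.5,"dz": 3,"wx": 0,"wy": 0,"wz": 0,"hand": 30}
    - {"dx": 0.5,"dy": -0.5,"dz": 3,"wx": 0,"wy": 0,"wz": 0,"hand": 30}
    - {"dx": 0.5,"dy": -0.5,"dz": 3,"wx": 0,"wy": 0,"wz": 0,"hand": 30}
    - {"dx": 0.5,"dy": -0.5,"dz": 3,"wx": 0,"wy": 0,"wz": 0,"hand": 30}
    - {"dx": 0.5,"dy": -0.5,"dz": 3,"wx": 0,"wy": 0,"wz": 0,"hand": 30}
    - {"dx": 0.5,"dy": -0.5,"dz": 3,"wx": 0,"wy": 0,"wz": 0,"hand": 30}
    - {"dx": 0.5,"dy": -0.5,"dz": 3,"wx": 0,"wy": 0,"wz": 0,"hand": 30}
  squeeze: 80

```text
clock: 10.8
eef_pos: [0.6109, 0.1587, 0.002]
orientation: [[-0.985, 0.173, 0.001], [0.173, 0.985, -0.0], [-0.001, 0.0, -1.0]]
wrist_force: [-3.1, -1.2, 11.3]
grip_width: 0.0416
finger_force: 79.7
```

Emit:
arm_command:
  targets:
    - {"dx": 0,"dy": 0,"dz": -10,"wx": 0,"wy": 0,"wz": 0,"hand": 30}
    - {"dx": 0,"dy": 0,"dz": -35,"wx": 0,"wy": 0,"wz": 0,"hand": 30}
    - {"dx": 0,"dy": 0,"dz": -70,"wx": 0,"wy": 0,"wz": 0,"hand": 30}
    - {"dx": 0,"dy": 0,"dz": -110,"wx": 0,"wy": 0,"wz": 0,"hand": 30}
    - {"dx": 0,"dy": 0,"dz": -145,"wx": 0,"wy": 0,"wz": 0,"hand": 30}
    - {"dx": 0,"dy": 0,"dz": -145,"wx": 0,"wy": 0,"wz": 0,"hand": 30}

```text
clock: 11.3
eef_pos: [0.6131, 0.1601, 0.1534]
orientation: [[-0.985, 0.173, 0.008], [0.173, 0.985, 0.003], [-0.008, 0.004, -1.0]]
wrist_force: [1.1, 0.7, -2.3]
grip_width: 0.0412
finger_force: 81.6
```

Run:
```python
from h import *
snap("top");go(TUBE+[.14]);st=robot.sense();print(st['eef_pos'],st['wrist_force'],st['grip_width'])
```

```text
d mm [  49.8 -283.9    9.2] w [0.0024 0.0055 0.0005] t 11.35
[0.61215669 0.15928249 0.15013796] [ 0.10986354  0.1426712  -3.39215122] 0.04124717085749815
```

Emit:
arm_command:
  targets:
    - {"dx": 50,"dy": -284,"dz": 5,"wx": 0,"wy": 0,"wz": 0,"hand": 30}
    - {"dx": 50,"dy": -284,"dz": 5,"wx": 0,"wy": 0,"wz": 0,"hand": 30}
    - {"dx": 50,"dy": -284,"dz": 5,"wx": 0,"wy": 0,"wz": 0,"hand": 30}
    - {"dx": 50,"dy": -284,"dz": 5,"wx": 0,"wy": 0,"wz": 0,"hand": 30}
    - {"dx": 50,"dy": -284,"dz": 5,"wx": 0,"wy": 0,"wz": 0,"hand": 30}
    - {"dx": 50,"dy": -284,"dz": 5,"wx": 0,"wy": 0,"wz": 0,"hand": 30}
    - {"dx": 50,"dy": -284,"dz": 5,"wx": 0,"wy": 0,"wz": 0,"hand": 30}
    - {"dx": 50,"dy": -284,"dz": 5,"wx": 0,"wy": 0,"wz": 0,"hand": 30}
    - {"dx": 50,"dy": -284,"dz": 5,"wx": 0,"wy": 0,"wz": 0,"hand": 30}
    - {"dx": 50,"dy": -284,"dz": 5,"wx": 0,"wy": 0,"wz": 0,"hand": 30}
    - {"dx": 50,"dy": -284,"dz": 5,"wx": 0,"wy": 0,"wz": 0,"hand": 30}

```text
clock: 12.27
eef_pos: [0.5124, -0.1111, 0.1408]
orientation: [[-0.985, 0.171, -0.0], [0.171, 0.985, 0.001], [0.0, 0.001, -1.0]]
wrist_force: [-0.9, 0.7, -2.9]
grip_width: 0.0409
finger_force: 81.9
```

Run:
```python
from h import *
snap("top");go(TUBE+[.032]);st=robot.sense();print(st['eef_pos'],st['wrist_force'],st['grip_width'])
```

```text
d mm [ -1.6  -0.5 108.8] w [ 0.0006 -0.0001  0.0027] t 12.3167
[ 0.51250453 -0.11101278  0.14076413] [ 0.46661404  1.1325905  -2.55264696] 0.04097721513875077
```

Emit:
arm_command:
  targets:
    - {"dx": -1,"dy": -0.5,"dz": 30,"wx": 0,"wy": 0,"wz": 0,"hand": 30}
    - {"dx": -1,"dy": -0.5,"dz": 55,"wx": 0,"wy": 0,"wz": 0,"hand": 30}
    - {"dx": -1,"dy": -0.5,"dz": 65,"wx": 0,"wy": 0,"wz": 0,"hand": 30}
    - {"dx": -1,"dy": -0.5,"dz": 65,"wx": 0,"wy": 0,"wz": 0,"hand": 30}
    - {"dx": -1,"dy": -0.5,"dz": 65,"wx": 0,"wy": 0,"wz": 0,"hand": 30}
    - {"dx": -1,"dy": -0.5,"dz": 65,"wx": 0,"wy": 0,"wz": 0,"hand": 30}

```text
clock: 12.82
eef_pos: [0.5138, -0.1126, 0.077]
orientation: [[-0.985, 0.172, 0.001], [0.172, 0.985, -0.0], [-0.001, 0.0, -1.0]]
wrist_force: [0.1, 0.2, -2.0]
grip_width: 0.0413
finger_force: 81.9
```

Run:
```python
from h import *
s=snap("wrist");save(s,"w6.png");go(TUBE+[.032]);st=robot.sense();print(st['eef_pos'],st['wrist_force'])
```

```text
d mm [ 0.2  1.2 45.1] w [-0.      0.0017  0.001 ] t 12.8667
[ 0.51387343 -0.11287676  0.07710825] [ 0.11280213 -0.36217772 -3.34011032]
```

View pics/w6.png

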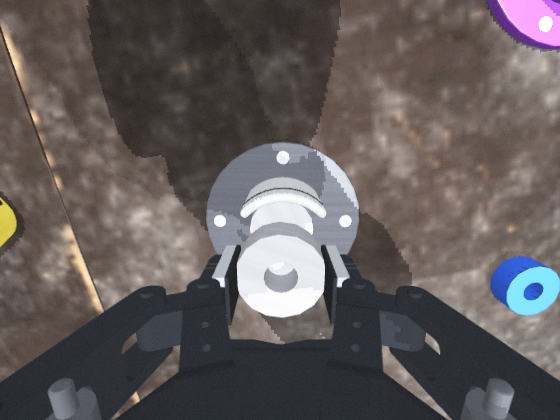

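B is held at (281,272) over the tube, with the first spacer visible inside at (281,220). Grasp TCP height was 0.002, so contact is expected at TCP z of about 0.032.

Emit:
arm_command:
  targets:
    - {"dx": 0,"dy": 1,"dz": 9,"wx": 0,"wy": 0,"wz": 0,"hand": 30}
    - {"dx": 0,"dy": 1,"dz": 18,"wx": 0,"wy": 0,"wz": 0,"hand": 30}
    - {"dx": 0,"dy": 1,"dz": 27,"wx": 0,"wy": 0,"wz": 0,"hand": 30}
    - {"dx": 0,"dy": 1,"dz": 34,"wx": 0,"wy": 0,"wz": 0,"hand": 30}
    - {"dx": 0,"dy": 1,"dz": 39,"wx": 0,"wy": 0,"wz": 0,"hand": 30}
    - {"dx": 0,"dy": 1,"dz": 42,"wx": 0,"wy": 0,"wz": 0,"hand": 30}
    - {"dx": 0,"dy": 1,"dz": 43,"wx": 0,"wy": 0,"wz": 0,"hand": 30}
    - {"dx": 0,"dy": 1,"dz": 44,"wx": 0,"wy": 0,"wz": 0,"hand": 30}
    - {"dx": 0,"dy": 1,"dz": 44,"wx": 0,"wy": 0,"wz": 0,"hand": 30}

```text
clock: 13.62
eef_pos: [0.5133, -0.112, 0.0321]
orientation: [[-0.985, 0.173, 0.0], [0.173, 0.985, -0.0], [-0.0, -0.0, -1.0]]
wrist_force: [0.4, 0.1, -2.7]
grip_width: 0.0414
finger_force: 82.4
```

Emit:
arm_command:
  targets:
    - {"dx": 0,"dy": 0,"dz": 0.5,"wx": 0,"wy": 0,"wz": 0,"hand": 30}
    - {"dx": 0,"dy": 0,"dz": 1,"wx": 0,"wy": 0,"wz": 0,"hand": 30}
    - {"dx": 0,"dy": 0,"dz": 1,"wx": 0,"wy": 0,"wz": 0,"hand": 60}
    - {"dx": 0,"dy": 0,"dz": 1,"wx": 0,"wy": 0,"wz": 0,"hand": 60}
    - {"dx": 0,"dy": 0,"dz": 1,"wx": 0,"wy": 0,"wz": 0,"hand": 60}
    - {"dx": 0,"dy": 0,"dz": 1,"wx": 0,"wy": 0,"wz": 0,"hand": 60}
    - {"dx": 0,"dy": 0,"dz": 1,"wx": 0,"wy": 0,"wz": 0,"hand": 60}

```text
clock: 14.2
eef_pos: [0.5133, -0.1121, 0.0309]
orientation: [[-0.985, 0.173, 0.0], [0.173, 0.985, 0.0], [-0.0, 0.0, -1.0]]
wrist_force: [0.5, -0.6, 0.2]
grip_width: 0.0601
finger_force: 0.0
```

Emit:
arm_command:
  targets:
    - {"dx": 0,"dy": 0,"dz": -10,"wx": 0,"wy": 0,"wz": 0,"hand": 60}
    - {"dx": 0,"dy": 0,"dz": -30,"wx": 0,"wy": 0,"wz": 0,"hand": 60}
    - {"dx": 0,"dy": 0,"dz": -60,"wx": 0,"wy": 0,"wz": 0,"hand": 60}
    - {"dx": 0,"dy": 0,"dz": -100,"wx": 0,"wy": 0,"wz": 0,"hand": 60}
    - {"dx": 0,"dy": 0,"dz": -130,"wx": 0,"wy": 0,"wz": 0,"hand": 60}
    - {"dx": 0,"dy": 0,"dz": -130,"wx": 0,"wy": 0,"wz": 0,"hand": 60}
    - {"dx": 0,"dy": 0,"dz": -130,"wx": 0,"wy": 0,"wz": 0,"hand": 60}
    - {"dx": 0,"dy": 0,"dz": -130,"wx": 0,"wy": 0,"wz": 0,"hand": 60}

```text
clock: 14.87
eef_pos: [0.513, -0.1123, 0.161]
orientation: [[-0.985, 0.173, -0.0], [0.173, 0.985, -0.0], [0.0, -0.0, -1.0]]
wrist_force: [-0.1, -0.5, -0.1]
grip_width: 0.0604
finger_force: 0.0
```

Run:
```python
from h import *
s=snap("wrist");save(s,"w7.png");X=cloud(s).reshape(-1,3);X=X[np.hypot(*(X[:,:2]-TUBE).T)<.024];P=X[(X[:,2]>.012)&(X[:,2]<.1)]
Q=P[abs(P[:,2]-.05)<.005];print(len(P),len(Q),np.percentile(P[:,2],[25,50,75]),np.linalg.lstsq(np.c_[Q[:,:2]-TUBE,np.ones(len(Q))],Q[:,2],rcond=None)[0],robot.sense()["eef_pos"])
```

```text
2007 1605 [0.04966013 0.05069249 0.05121822] [ 0.00723943 -0.00109055  0.05080172] [ 0.51275827 -0.11215413  0.16043598]
```

View pics/w7.png

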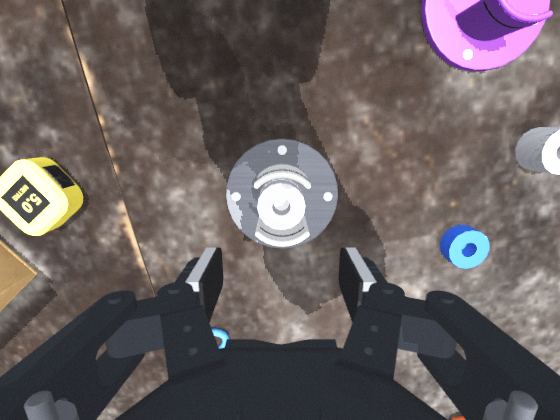

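The stack is flat and centred in the tube at (281,207). Its top is at about 50.7 mm, tilted less than 0.01 rad, and the gripper is clear.

```bash
python3 -c "
from h import *
print(robot.job_done())"
```

```text
the job is handed in; nothing more can be done
None
```

Both thin spacers are stacked flat in the aluminium tube, with the top measured at about 50.7 mm against the 50 mm line; I did not move the thick one, and the job was handed in at about 15 s (no verdict was returned).

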